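Empty the tilt-out bin of brass plugs into the kit tray

ROBOT

A 6-joint arm with a two-finger parallel gripper is mounted at the origin on the work surface. World frame = base frame: x ahead of the robot, y to its left, z up, the work surface at z = 0. Lengths are in m, angles in rad, forces in N, time in s.
With the tool pointing down it reaches from about 0.3 to 0.875 m from the base axis. Payload 6.4 kg.
Tool frame: the origin (TCP) lies between the finger pads; the fingertips stand 19 mm ahead of it and the grasp point (between the pads) is the TCP (arm.tips_ahead is the distance from the TCP to the fingertips, in m); z points along the fingers, y is the line along which they close (so a half turn about z gives the same grasp; the last joint's range is limited). The gripper opens to 85 mm and grips with 20 to 120 N. Pads are 22 mm wide; open, the fingers measure 114 mm over their backs; the gripper's body (76 mm by 85 mm) begins 54 mm behind the grasp point. The pads swing forward as they close: fully open they stand 13 mm farther back than shut.
Start: joints at [0.964, 0.181, 1.607, -0, 1.354, -0.206], TCP at [0.224, 0.529, 0.25] pointing down, gripper open.
Joint ranges: [-2.99, 2.99], [-0.89, 2.07], [0.3, 2.58], [-1.14, 4.28], [0, 2.63], [-3.12, 3.12]. Speed limits (rad/s): [2.57, 2.57, 3.01, 3.14, 3.14, 3.14].

INTERFACE

Orientations are given as a unit quaternion [w, x, y, z].
In Python, from cell import arm gives the robot as it stands.
- The arm moves only by the shell command python3 -m handwheel 'ROWS' [FORCE]. ROWS is JSON, a list of rows, each a list of 3 entries, a list of its own where there are three numbers: the shift along the tool's x, y, z normalised to -1 to 1, where 1 is 150 mm, then the turn, a rotation vector about the tool's x, y, z normalised to -1 to 1, where 1 is pi/2 rad, then the opening, from 0 (shut) to 1 (fully open). In form: [[[tx, ty, tz], [ax, ay, az], gripper], ...]. A call has 1 to 8 rows; each row is the pose to reach, as a shift and turn from the pose commanded when the call began, along the tool's axes at that moment; what a row does not reach only later rows make up. A row lasts 1/10 s, in which the tool goes at most 50 mm and 8.59 degrees, less where a joint would pass 70% of its speed; a pose out of reach is approached as far as the arm can. A call with a number of a shift or a turn outside -1 to 1 is refused whole. A call with a gripper value outside its range is refused whole. The fingers move at their own pace and stop on an object; FORCE is the grip in N (left out, the last holds). Time passes only in rows, so rows that repeat a pose let the fingers close. It gives the time, the measured TCP pose, the force, the opening and the grip force at its end, in the units of the state.
- arm.get_state(): the state, without advancing time (a new reading comes with each control period).
- arm.grab_frame(name): name is "scene" or "top" or "wrist"; returns a dict with "frame" (480x640x3 uint8, red, green, blue), "fov_y" (degrees; the focal length in pixels is half the picture's height over the tangent of half this angle, whatever the lens; pixels are square), "cx", "cy" (the principal point, pixels), "distortion" ([k1, k2, p1, p2, k3] as OpenCV has them; the pictures are not rectified), "R" (3x3) and "t" (3): a world point X has camera coordinates R X + t; the wrist camera has in their place "mount" (4x4, takes a point from camera to tool coordinates, whose origin is the TCP and whose axes are the flange's). Camera axes: x right, y down, z forward; pixel columns grow to the right and rows downward; lengths in m; the calibration is good to about 2 mm. A picture is of the moment at which its call begins: read the wrist's pose just before it. There is no depth.
- arm.finish_job(): hands the job in; it is judged then, once.
Trained networks look in the newest picture that a camera, given by its name, has taken for a name from the list of things; names that differ only in an ending like _2 or _b are one class to them, and where a whole thing is asked for, a point or a joint stands for the part that bears it (a point fixed in the world has none). Each returns a list of dicts, best first, with "conf" (0 to 1); they miss things now and then, are a little off and sometimes report something else, mostly with a low value. They report only what shows in the picture. A call takes as long as a camera call. They do not tell look-alikes from the thing itself.
- arm.find_in(target, camera): "location" ([x, y, z] in m, in the coordinates of the camera as it stood for that picture, good to about 4 mm: the middle of the surface that is visible of it).
The state is a dict: "clock": time; "joint_pos": joint angles; "dq": joint speeds; "tau": joint torques, N m; "position": TCP position; "orientation": TCP orientation; "force": force on the tool from outside, world axes, zero at the start; "moment": the same for the moment, N m; "opening": opening from 0.0 (shut) to 1.0 (fully open); "finger_force": force on a finger pad.
Only numpy, scipy, OpenCV 4.12 (cv2) and the standard library are available. Lean on these libraries where they do the work, as an engineer would, in place of code of your own. Each camera call takes 0.05 s, during which the arm holds its last target. There are 200 camera calls.

TASK

Slide the kit tray under the tilt-out bin that holds the brass plugs, then pull that bin forward by an ear until you feel it against its stop, without forcing it, and hold it there until all five plugs have slid out into the tray. Ease the bin back until it is shut, without letting it spring back, and leave the tray flat on the bench, the other bin shut and the things round about where they are.

Things in the scene. Friction and masses are not known exactly. Their poses are not given: they have to be found in the camera images.
- rack: blue base plate (160 x 420 x 12 mm) with a 152 mm high back, fixed to the bench, that carries the two bins side by side. Origin: centre of its underside, on the bench. Its x axis points to its back, so the bins tilt out towards its -x; y runs along it to the left as seen from the front; z is up
- bin_a (a joint): tilt of the bin that holds the brass plugs, rad: 0 shut (upright), growing as it tilts forward about a level pivot line along its lower front edge. Sheet-metal bin, 106 mm wide, 88 mm deep, walls 3 mm, open at the top. A spring pulls it shut: 2 to 4 N at the ear on the way, 5 to 7 N near its stop, where it then rises steeply; let go, it slams. The plugs slide out from about 1.6 rad on
- bin_a_pivot (a point): middle of that bin's pivot line (fixed, axes as the rack's), 45 mm in front of the rack's middle, 190 mm above the bench. The grey frame behind and below it, 130 mm wide, reaches 8 mm in front of it; the rack's base plate reaches 35 mm in front of it
- bin_a_lip (a point): middle of the pouring lip, the top edge of the bin's flat front panel. The panel rises 143 mm from the pivot line, leaning 30 degrees forward when shut. With the bin at its stop the panel slopes down at 40 to 55 degrees, the lip 75 to 100 mm above the bench and 85 to 110 mm in front of the pivot line; the plugs land up to 90 mm in front of it. Moves with the bin
- bin_a_ear_left (a point): left (rack +y) pull ear: the top of the front panel goes on 40 mm beyond each side wall as a flat 3 mm ear, 55 mm tall, its upper edge rolled (8 mm). The point lies on the ear's inner (rear) face, mid-width, 125 mm from the pivot line up the panel, 73 mm left of the bin's middle. Behind it is free space for closed fingers, outside the bin. Moves with the bin
- bin_a_ear_right (a point): right (rack -y) pull ear, mirror image of the left: the point lies on the ear's inner (rear) face, 125 mm from the pivot line up the panel, 73 mm right of the bin's middle
- stop_a: adjustable stop of the brass-plug bin: steel sector plate with a curved slot on the frame's left cheek, and in it a stud with a black knob that a lug on the bin meets, 55 mm from the pivot line. Origin and axes: as the pivot point, fixed. The stud is clamped somewhere different each time: the bin stops between 1.75 and 2.0 rad; feel for it
- bin_b (a joint): tilt angle of the other bin, the same but filled with black caps: leave it shut. Which of the two stands left varies; their middles are 200 mm apart, neighbouring ears 14 mm
- tray: loose grey kit tray, 160 (its x) x 180 (its y) x 38 mm high, walls 5 mm with a 10 mm wide rim flush with the top, floor 5 mm thick, 0.35 kg. Origin: centre of its underside. It starts in front of the rack, between the two bins and a little askew
- plug0: one of five brass hex-head plugs, head 24 mm across flats and 10 mm thick, threaded end 17 mm across, 25 mm long in all, about 45 g; starts standing in the bin. Origin: centre of the head's face
- plug1: one of five brass hex-head plugs, head 24 mm across flats and 10 mm thick, threaded end 17 mm across, 25 mm long in all, about 45 g; starts standing in the bin. Origin: centre of the head's face
- plug2: one of five brass hex-head plugs, head 24 mm across flats and 10 mm thick, threaded end 17 mm across, 25 mm long in all, about 45 g; starts standing in the bin. Origin: centre of the head's face
- plug3: one of five brass hex-head plugs, head 24 mm across flats and 10 mm thick, threaded end 17 mm across, 25 mm long in all, about 45 g; starts standing in the bin. Origin: centre of the head's face
- plug4: one of five brass hex-head plugs, head 24 mm across flats and 10 mm thick, threaded end 17 mm across, 25 mm long in all, about 45 g; starts standing in the bin. Origin: centre of the head's face
- gauge: dial pressure gauge lying on its back, round case 64 mm across and 30 mm high with a brass stem; a bystander. Origin under the case's centre
- tape: white tape spool lying flat, 52 mm across, 14 mm high; a bystander. Origin under its centre
- wrench: steel wrench lying on the bench; a bystander
- screwdriver: red-handled screwdriver lying on the bench; a bystander
- calibrator: blue hand-held calibrator, 160 x 85 x 36 mm, lying on the bench; a bystander
- mouse: black computer mouse, 105 x 60 x 32 mm; a bystander
Things that resemble listed ones, but are neither listed nor needed, are in the scene too. Of the things like the tray, leave any that is pink or white; of the rest the larger one is meant.

How it is judged:
On the way:
1. the bin of brass plugs is pulled forward against its stop and held there for 0.3 s (value of joint bin_a above 1.6 rad and contact force between stop_a and anything else above 1 N), for 0.3 s.
At the end, for the whole second after the job is handed in: All five plugs lie at rest inside the tray's walls, the tray lies still and flat on the bench, and the bin is shut again (within 0.06 rad) (value of joint bin_a below 0.06 rad and height (world z) of tray below 0.006 m and angle between tray's own z axis and vertical below 0.05 rad and linear speed of tray below 0.02 m/s and x of plug0 in the frame of tray between -0.078 and 0.078 m and y of plug0 in the frame of tray between -0.088 and 0.088 m and z of plug0 in the frame of tray between 0 and 0.045 m and linear speed of each of plug0, plug1, plug2, plug3, plug4 below 0.03 m/s and x of plug1 in the frame of tray between -0.078 and 0.078 m and y of plug1 in the frame of tray between -0.088 and 0.088 m and z of plug1 in the frame of tray between 0 and 0.045 m and x of plug2 in the frame of tray between -0.078 and 0.078 m and y of plug2 in the frame of tray between -0.088 and 0.088 m and z of plug2 in the frame of tray between 0 and 0.045 m and x of plug3 in the frame of tray between -0.078 and 0.078 m and y of plug3 in the frame of tray between -0.088 and 0.088 m and z of plug3 in the frame of tray between 0 and 0.045 m and x of plug4 in the frame of tray between -0.078 and 0.078 m and y of plug4 in the frame of tray between -0.088 and 0.088 m and z of plug4 in the frame of tray between 0 and 0.045 m); the robot touches nothing.
It fails at once if the bin of brass plugs is let spring back: it swings towards shut faster than 2.5 rad/s (velocity of joint bin_a below -2.5 rad/s).
It fails at once if the stop is forced: more than 120 N on it (about 50 N of pull at the ear) (contact force between stop_a and anything else above 120 N).
It fails at once if the other bin is pulled open (more than 0.15 rad) (value of joint bin_b above 0.15 rad).
It fails at once if a bystander (gauge, tape, wrench, screwdriver, calibrator, mouse) is moved by more than 30 mm (distance of any of gauge, tape, wrench, screwdriver, calibrator, mouse from where it was at the start of the episode above 0.03 m).
It also fails if it takes over 69 s, if anything falls off the work surface, if the arm or the gripper's body presses on something with over 40 N, if the wrist force passes 120 N, or if a joint passes its speed limit or range.

## Working session

There is one attempt and no reset: what is moved stays moved. The work goes in short steps, Python scripts to look and compute and a shell command to move; the robot and the scene stay as the last step left them, time stands still between calls to the robot, and variables do not carry over. Pictures are saved under pics/ and viewed, at most 10 in all, crops included, and the job is handed in when it is done.

```bash
mkdir -p pics; ls; cat > h.py <<'E'
import numpy as np, cv2
from scipy.spatial.transform import Rotation as Ro
from cell import arm
def K(f):
    F=240/np.tan(np.radians(f["fov_y"])/2); return np.array([[F,0,f["cx"]],[0,F,f["cy"]],[0,0,1]])
def snap(c,fn=None):
    f=arm.grab_frame(c)
    if fn: cv2.imwrite("pics/"+fn,f["frame"][:,:,::-1])
    return f
def world(f,p): return np.array(f["R"]).T@(np.array(p)-np.array(f["t"]))
def pix(f,X):
    r=cv2.Rodrigues(np.array(f["R"]))[0]
    return cv2.projectPoints(np.array(X,float).reshape(-1,1,3),r,np.array(f["t"],float),K(f),np.array(f["distortion"],float))[0][:,0]
def ray(f,uv,z):
    u=cv2.undistortPoints(np.array(uv,float).reshape(-1,1,2),K(f),np.array(f["distortion"],float))[:,0]
    R=np.array(f["R"]);c=-R.T@np.array(f["t"]);d=np.c_[u,np.ones(len(u))]@R
    return c+d*((z-c[2])/d[:,2])[:,None]
def tool():
    s=arm.get_state(); w=s["orientation"]; return np.array(s["position"]),Ro.from_quat([w[1],w[2],w[3],w[0]])
E
python3 - <<'E'
from h import *
np.set_printoptions(precision=3,suppress=True)
for c in ("scene","top"):
    f=snap(c,c+"1.png")
    for n in ["rack","bin_a","bin_b","bin_a_lip","bin_a_ear_left","bin_a_ear_right","stop_a","tray","plug0","gauge","tape","wrench","screwdriver","calibrator","mouse"]:
        try:
            print(c,n,[(round(d["conf"],2),world(f,d["location"]).round(3).tolist()) for d in arm.find_in(n,c)][:5])
        except Exception as e: print(n,e)
s=arm.get_state();print(s["clock"],s["orientation"])
E
```

```text
pics
scene rack [(0.75, [0.808, 0.022, 0.069])]
scene bin_a [(0.84, [0.683, 0.162, 0.257]), (0.84, [0.656, -0.04, 0.255])]
scene bin_b [(0.84, [0.683, 0.162, 0.257]), (0.84, [0.656, -0.04, 0.255])]
scene bin_a_lip [(0.75, [0.681, 0.162, 0.26])]
scene bin_a_ear_left [(0.59, [0.684, 0.161, 0.26])]
scene bin_a_ear_right [(0.98, [0.682, 0.16, 0.255])]
scene stop_a []
scene tray [(0.89, [0.408, -0.281, 0.006]), (0.87, [0.548, 0.157, 0.013]), (0.87, [0.272, 0.192, 0.004]), (0.86, [0.342, -0.088, 0.005])]
scene plug0 []
scene gauge [(0.41, [0.663, 0.36, 0.019])]
scene tape [(0.8, [0.559, -0.208, 0.012])]
scene wrench []
scene screwdriver [(0.55, [0.4, -0.463, 0.02]), (0.51, [0.561, -0.206, 0.011])]
scene calibrator [(0.76, [0.585, 0.473, 0.037]), (0.18, [0.684, 0.164, 0.257])]
scene mouse [(0.64, [0.806, 0.02, 0.073]), (0.63, [0.643, -0.461, 0.029])]
top rack [(0.84, [0.711, 0.058, 0.011]), (0.26, [0.713, 0.158, 0.241])]
top bin_a [(0.96, [0.7, -0.036, 0.248]), (0.55, [0.713, 0.174, 0.255])]
top bin_b [(0.96, [0.7, -0.036, 0.248]), (0.55, [0.713, 0.174, 0.255])]
top bin_a_lip [(0.64, [0.708
[... 183 characters left out ...]
p stop_a [(0.55, [0.747, 0.23, 0.225]), (0.53, [0.714, 0.173, 0.254])]
top tray [(0.98, [0.554, 0.082, 0.004]), (0.95, [0.416, -0.284, -0.001]), (0.81, [0.298, 0.179, 0.003]), (0.75, [0.341, -0.086, 0.003]), (0.56, [0.386, -0.464, 0.018])]
top plug0 [(0.59, [0.552, 0.081, 0.009]), (0.52, [0.716, 0.138, 0.215]), (0.4, [0.72, 0.197, 0.206])]
top gauge [(0.84, [0.618, 0.338, 0.028])]
top tape [(0.53, [0.554, -0.209, 0.011])]
top wrench [(0.6, [0.366, 0.44, 0.011])]
top screwdriver [(0.94, [0.384, -0.463, 0.02]), (0.53, [0.367, 0.439, 0.007])]
top calibrator [(0.89, [0.569, 0.483, 0.037]), (0.68, [0.713, 0.166, 0.257])]
top mouse [(0.92, [0.623, -0.454, 0.032])]
1.6 [-0.     0.199  0.98  -0.   ]
```

View pics/top1.png

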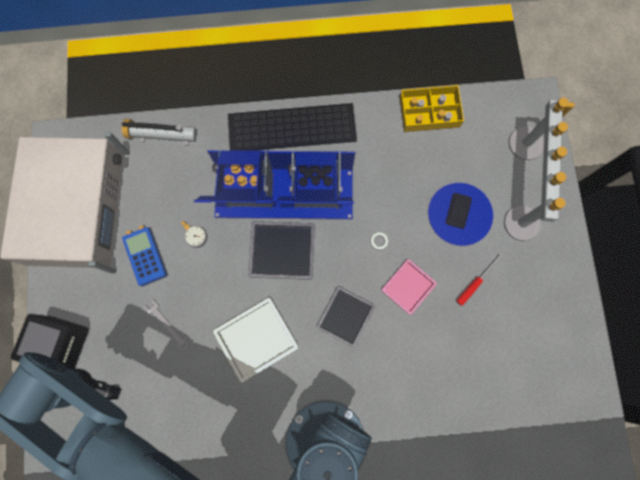

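View pics/scene1.png

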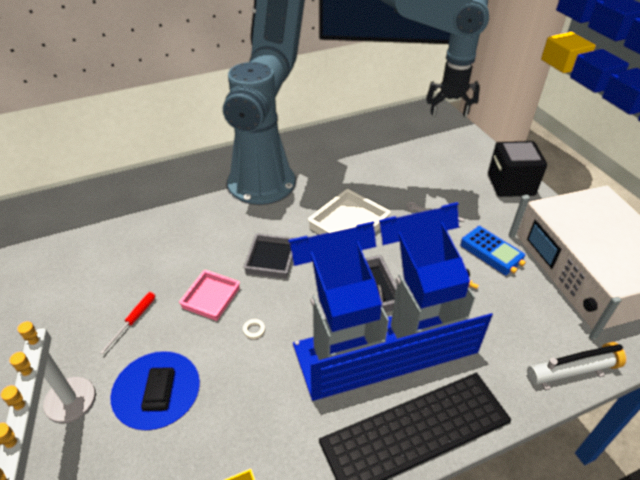

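```bash
python3 - <<'E'
from h import *
im=cv2.imread("pics/top1.png")[140:290,190:365]
cv2.imwrite("pics/crop1.png",cv2.resize(im,None,fx=4,fy=4,interpolation=cv2.INTER_CUBIC))
E
```

```text
(no output)
```

View pics/crop1.png

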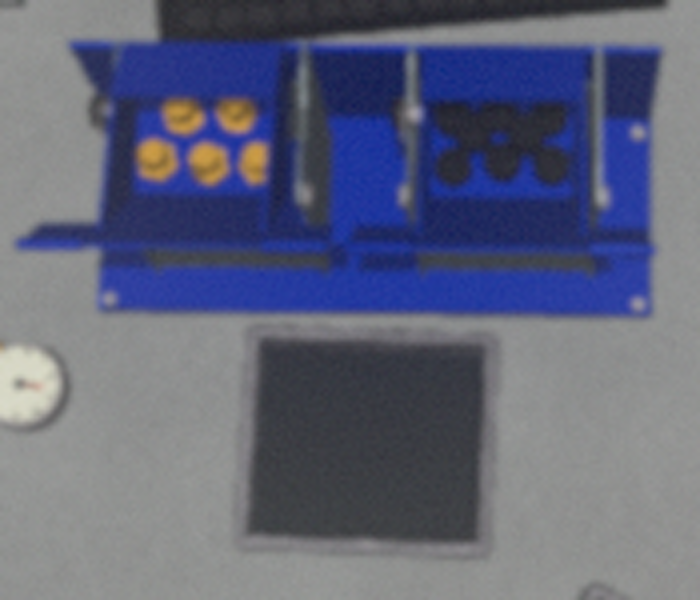

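The crop shows the brass plugs in the left bin (crop 200,140). The base plate's front corners are at (98,311) and (651,316), and the grey tray's corners at (248,327), (499,336), (488,555), (238,549). The gauge is at (20,385), left of the tray.

```bash
python3 - <<'E'
from h import *
np.set_printoptions(precision=4,suppress=True)
f=snap("top")
g=lambda P:np.array(P)/4+[190-.4,140-.4]
r=ray(f,g([(98,311),(651,316)]),.012);print("plate",r, np.linalg.norm(r[0]-r[1]))
ay=(r[0]-r[1])[:2];ay/=np.linalg.norm(ay);ax=np.array([ay[1],-ay[0]])
yaw=np.arctan2(ax[1],ax[0]); o=r[:,:2].mean(0)+ax*.08
print("rack",o,"yaw",yaw)
t=ray(f,g([(248,327),(499,336),(488,555),(238,549)]),.038);print("tray",t,t.mean(0))
print("gauge",ray(f,g([(20,385)]),.03))
piv=np.r_[o-ax*.045+ay*.1,.19];print("piv",piv)
ex=np.r_[ax,0];ey=np.r_[ay,0];ez=np.array([0,0,1])
def panel(th,d): a=np.radians(30)+th; return -ex*np.sin(a)*d+ez*np.cos(a)*d
lip=piv+panel(0,.143);print("lip",lip)
for th in(0,1.75,2.0): print(th,"earL",piv+panel(th,.125)+ey*.073,"earR",piv+panel(th,.125)-ey*.073,"lip",piv+panel(th,.143))
# check against crop
q=np.array([lip+ey*.093,lip+ey*.053,lip-ey*.093,lip-ey*.053]);print((pix(f,q)-[189.6,139.6])*4)
E
```

```text
plate [[ 0.6733  0.2784  0.012 ]
 [ 0.6314 -0.1379  0.012 ]] 0.41836924277197723
rack [0.732  0.0622] yaw -0.10043414062753171
tray [[ 0.6437  0.1629  0.038 ]
 [ 0.62   -0.022   0.038 ]
 [ 0.4579  0.0003  0.038 ]
 [ 0.4787  0.1806  0.038 ]] [0.5501 0.0805 0.038 ]
gauge [[0.617  0.3355 0.03  ]]
piv [0.6972 0.1663 0.19  ]
lip [0.6261 0.1734 0.3138]
0 earL [0.6424 0.2452 0.2983] earR [0.6277 0.0999 0.2983] lip [0.6261 0.1734 0.3138]
1.75 earL [0.6096 0.2485 0.1092] earR [0.595  0.1032 0.1092] lip [0.5887 0.1772 0.0976]
2.0 earL [0.6325 0.2461 0.0881] earR [0.6178 0.1009 0.0881] lip [0.6148 0.1746 0.0734]
[[ 20.144  245.5015]
 [ 85.4928 246.0447]
 [324.5727 248.0878]
 [258.9972 247.5187]]
```

```bash
cat >> h.py <<'E'
YAW=-.1004; ex=np.array([np.cos(YAW),np.sin(YAW),0]); ey=np.array([-np.sin(YAW),np.cos(YAW),0]); ez=np.array([0,0,1.])
PIV=np.array([.6972,.1663,.19])
def ori(yaw=YAW,lean=0,pitch=0):   # lean deg: wrist towards +ey; pitch deg: about ey
    X=np.array([np.cos(yaw),np.sin(yaw),0]);Y=np.array([-X[1],X[0],0])
    B=Ro.from_matrix(np.c_[Y,X,-ez])
    return Ro.from_rotvec(Y*np.radians(pitch))*Ro.from_rotvec(-X*np.radians(lean))*B
def delta(p,R,p0=None,R0=None):
    if p0 is None: p0,R0=tool()
    return (R0.inv().apply(np.array(p)-p0)/.15).round(3).tolist(),((R0.inv()*R).as_rotvec()/(np.pi/2)).round(3).tolist()
E
python3 -c "
from h import *
R=ori(-.115)
print(delta([.472,.090,.25],R))
print(arm.get_state()['clock'])"
```

```text
([-2.663, -2.053, 0.002], [-0.0, 0.0, 0.818])
1.65
```

```bash
R='[[[-0.9,-0.69,0],[0,0,0],1],[[-0.9,-0.69,0],[0,0,0],1],[[-0.9,-0.69,0],[0,0,0],1],[[-0.9,-0.69,0],[0,0,0],1]]'
python3 -m handwheel '[[[-0.9,-0.69,0],[0,0,0],1],[[-0.9,-0.69,0],[0,0,0],1],[[-0.9,-0.69,0],[0,0,0],1],[[-0.9,-0.69,0],[0,0,0],1]]' 
python3 -m handwheel '[[[-0.9,-0.69,0],[0,0,0],1],[[-0.9,-0.69,0],[0,0,0],1],[[-0.9,-0.69,0],[0,0,0],1],[[-0.9,-0.69,0],[0,0,0],1]]' 
python3 -m handwheel '[[[-0.86,-0.67,0.3],[0,0,0.6],0.8],[[-0.86,-0.67,0.3],[0,0,0.6],0.8],[[-0.86,-0.67,0.3],[0,0,0.6],0.8],[[-0.86,-0.67,0.3],[0,0,0.6],0.8],[[-0.86,-0.67,0.3],[0,0,0.6],0.8],[[-0.86,-0.67,0.3],[0,0,0.6],0.8],[[-0.86,-0.67,0.3],[0,0,0.6],0.8]]' 
python3 -c "
from h import *
print(delta([.472,.090,.035],ori(-.115)))
print(arm.get_state()['clock'])"
```

```text
clock: 2.05
position: [0.3096, 0.3787, 0.2503]
orientation: [0.0, 0.2, 0.98, -0.0]
force: [0.1, 0.3, -0.7]
opening: 0.998
finger_force: 0.0
clock: 2.45
position: [0.3938, 0.2304, 0.2506]
orientation: [0.001, 0.201, 0.98, -0.0]
force: [0.8, 1.3, -0.8]
opening: 1.0
finger_force: 0.0
clock: 3.15
position: [0.4718, 0.0902, 0.2052]
orientation: [-0.0, 0.624, 0.781, -0.0]
force: [0.8, 0.6, 0.9]
opening: 0.802
finger_force: 0.0
([-0.002, 0.001, 1.135], [-0.0, -0.0, 0.214])
3.15
```

```bash

python3 -m handwheel '[[[0,0,0.3],[0,0,0.1],0.6],[[0,0,0.6],[0,0,0.214],0.6],[[0,0,0.8],[0,0,0.214],0.6],[[0,0,0.8],[0,0,0.214],0.6]]' 20
python3 -m handwheel '[[[0,0,0.1],[0,0,0],0.6],[[0,0,0.2],[0,0,0],0.6],[[0,0,0.26],[0,0,0],0.6],[[0,0,0.32],[0,0,0],0.6],[[0,0,0.335],[0,0,0],0.6],[[0,0,0.335],[0,0,0],0.6]]' 
python3 -m handwheel '[[[0,0,0],[0,0,0],0.2],[[0,0,0],[0,0,0],0],[[0,0,0],[0,0,0],0],[[0,0,0],[0,0,0],0],[[0,0,0],[0,0,0],0],[[0,0,0],[0,0,0],0]]' 30
python3 -c "
from h import *
p,R=tool(); print(delta(p+[.013,.1,0],R))"
```

```text
clock: 3.55
position: [0.468, 0.0908, 0.0814]
orientation: [-0.003, 0.745, 0.668, -0.003]
force: [0.2, 0.4, 0.7]
opening: 0.6
finger_force: 0.0
clock: 4.15
position: [0.4719, 0.0907, 0.0353]
orientation: [0.0, 0.744, 0.668, 0.0]
force: [1.0, -0.1, 0.5]
opening: 0.604
finger_force: 0.0
clock: 4.75
position: [0.4722, 0.0906, 0.0355]
orientation: [0.0, 0.745, 0.668, 0.0]
force: [-1.7, -0.5, 5.3]
opening: 0.108
finger_force: 29.6
([0.672, 0.014, 0.0], [0.0, 0.0, 0.0])
```

```bash

python3 -m handwheel '[[[0.08,0,0],[0,0,0],0],[[0.19,0,0],[0,0,0],0],[[0.3,0.01,0],[0,0,0],0],[[0.41,0.01,0],[0,0,0],0],[[0.52,0.01,0],[0,0,0],0],[[0.61,0.014,0],[0,0,0],0],[[0.67,0.014,0],[0,0,0],0],[[0.67,0.014,0],[0,0,0],0]]'
python3 -m handwheel '[[[0,0,0],[0,0,0],0.6],[[0,0,0],[0,0,0],0.6],[[0,0,0],[0,0,0],0.6],[[0,0,-0.2],[0,0,0],0.6],[[0,0,-0.5],[0,0,0],0.6],[[0,0,-0.8],[0,0,0],0.6],[[0,0,-1],[0,0,0],0],[[0,0,-1],[0,0,0],0]]'
python3 - <<'E'
from h import *
f=snap("top","top2.png")
for d in arm.find_in("tray","top")[:4]: print(d["conf"],world(f,d["location"]).round(3))
for d in arm.find_in("gauge","top")[:1]: print(d["conf"],world(f,d["location"]).round(3))
im=f["frame"][140:290,160:365,::-1]
cv2.imwrite("pics/crop2.png",cv2.resize(im,None,fx=3.9,fy=3.9,interpolation=cv2.INTER_CUBIC))
E
```

```text
clock: 5.55
position: [0.4855, 0.1914, 0.0356]
orientation: [0.0, 0.744, 0.668, 0.001]
force: [-0.1, 2.8, 5.7]
opening: 0.107
finger_force: 30.3
clock: 6.35
position: [0.4877, 0.1906, 0.1901]
orientation: [0.003, 0.745, 0.668, 0.004]
force: [0.3, -0.0, 0.7]
opening: 0.268
finger_force: 0.0
0.96 [ 0.343 -0.088  0.   ]
0.95 [ 0.417 -0.285  0.002]
0.94 [0.568 0.139 0.007]
0.93 [0.307 0.129 0.001]
0.56 [0.652 0.362 0.021]
```

View pics/crop2.png

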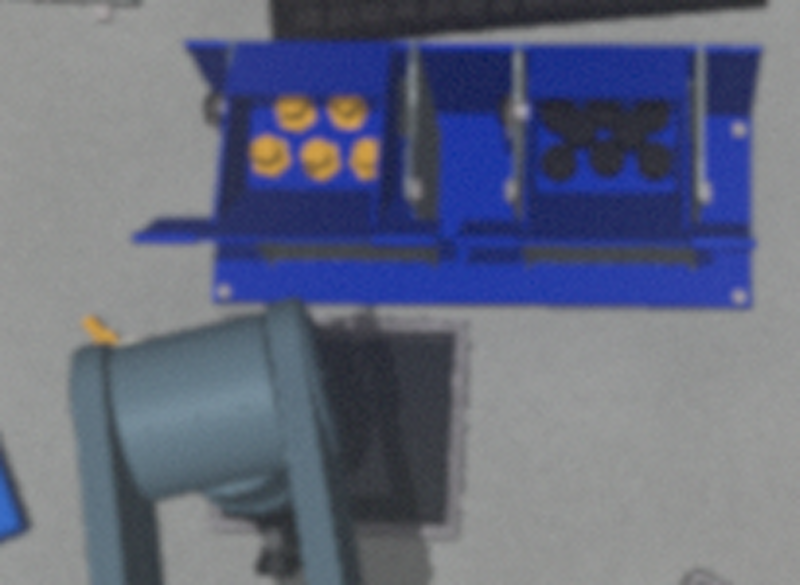

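```bash
cat >> h.py <<'E'
def tip(fwd,up,left,R): # TCP so that the fingertip is at pivot + ...
    return PIV-ex*fwd+ez*up+ey*left-.019*R.apply([0,0,1])
E
python3 - <<'E'
from h import *
f=arm.grab_frame("top")
P=np.array([(470,322),(458,540),(213,528)])/3.9+[160-.4,140-.4]
t=ray(f,P,.038);print(t.round(3));c=(t[0]+t[2])/2;d=c-PIV;print("tray centre fwd",-d@ex,"left",d@ey)
R=ori(lean=30)
p0,R0=tool()
print(delta(p0*[1,1,0]+[0,0,.42],R0))
T=tip(.025,.20,.078,R); q=p0*[1,1,0]+[0,0,.42]; print(T,delta(T,R,q,R0))
E
```

```text
[[0.634 0.079 0.038]
 [0.468 0.1   0.038]
 [0.493 0.281 0.038]]
tray centre fwd 0.13448166723731053 left 0.00033654913085808154
([-0.001, -0.005, -1.577], [0.0, 0.0, 0.0])
[0.68109614 0.25586515 0.40645448] ([0.58, 1.261, 0.086], [-0.003, -0.333, -0.005])
```

Tray is within a millimetre of where I wanted it (134 mm ahead, centred). Next, up and over to behind the left ear.

```bash

python3 -m handwheel '[[[0,0,-0.33],[0,0,0],0],[[0,0,-0.66],[0,0,0],0],[[0,0,-1],[0,0,0],0],[[0,0,-1],[0,0,0],0]]'
python3 -m handwheel '[[[0.2,0,-0.3],[0,-0.09,0],0],[[0.4,0,-0.58],[0,-0.18,0],0],[[0.58,0.2,-0.58],[0,-0.27,0],0],[[0.58,0.5,-0.55],[0,-0.333,0],0],[[0.58,0.8,-0.5],[0,-0.333,0],0],[[0.58,1,-0.5],[0,-0.333,0],0],[[0.58,1,-0.5],[0,-0.333,0],0]]'
python3 - <<'E'
from h import *
s=arm.get_state();print(s["clock"],s["joint_pos"],s["force"])
R=ori(lean=30)
for up in(.2,.105): print(delta(tip(.025,up,.078,R),R))
E
```

```text
clock: 6.95
position: [0.4874, 0.1907, 0.3411]
orientation: [0.003, 0.744, 0.668, 0.004]
force: [0.3, 0.9, 0.1]
opening: 0.001
finger_force: 0.0
clock: 7.65
position: [0.6462, 0.2589, 0.4029]
orientation: [0.171, 0.719, 0.645, -0.197]
force: [0.2, 0.5, 0.3]
opening: 0.001
finger_force: 0.0
7.65 [ 0.3998447   0.60696136  0.82091865 -0.48935604  1.95178112  0.37849398] [0.15886525 0.51211849 0.30675794]
([-0.008, 0.233, -0.025], [-0.007, 0.003, -0.003])
([0.311, 0.238, 0.522], [-0.007, 0.003, -0.003])
```

```bash

python3 -m handwheel '[[[0,0.2,0],[0,0,0],0],[[0.1,0.238,0.15],[0,0,0],0],[[0.1,0.238,0.17],[0,0,0],0],[[0.1,0.238,0.17],[0,0,0],0]]'
python3 - <<'E'
from h import *
f=snap("scene"); im=f["frame"][150:350,280:540,::-1]
cv2.imwrite("pics/s3.png",cv2.resize(im,None,fx=3,fy=3,interpolation=cv2.INTER_CUBIC))
R=ori(lean=30);p,_=tool()
print((pix(f,[tip(.025,.105,.078,R)+.019*R.apply([0,0,1]),p+.019*R.apply([0,0,1]),PIV-ex*.0625+ez*.108+ey*.073])-[280,150])*3)
print(delta(tip(.025,.105,.078,R),R))
E
```

```text
clock: 8.05
position: [0.6778, 0.2567, 0.3776]
orientation: [0.172, 0.718, 0.645, -0.195]
force: [-0.7, -0.2, 0.6]
opening: 0.001
finger_force: 0.0
[[535.73827566 222.08259976]
 [552.81850005 147.16133262]
 [506.0380895  187.79053156]]
([0.223, 0.022, 0.396], [-0.004, 0.0, -0.004])
```

View pics/s3.png

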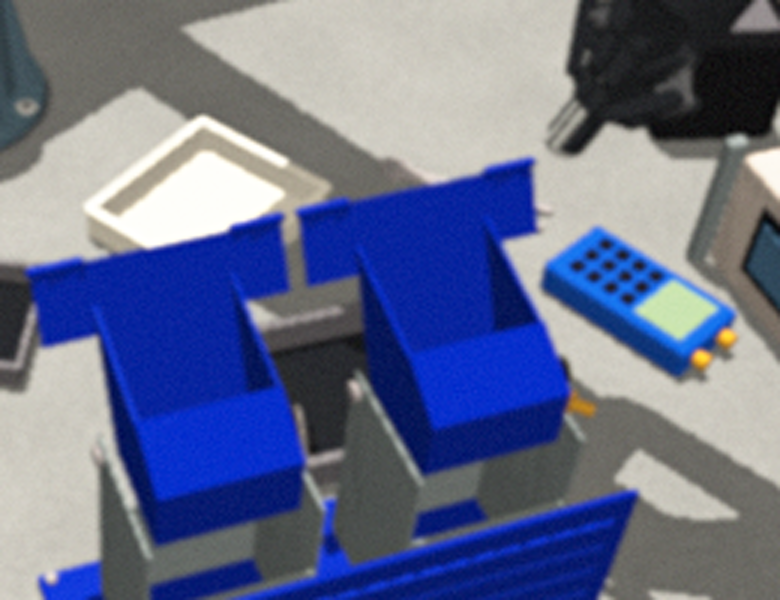

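The picture shows the fingertips at crop (565,140), behind and outside of the left ear (515,195), with open space behind the ear. I'll descend and then ease forward to contact.

```bash

python3 -m handwheel '[[[0.07,0.01,0.13],[0,0,0],0],[[0.15,0.02,0.26],[0,0,0],0],[[0.223,0.022,0.396],[0,0,0],0],[[0.223,0.022,0.396],[0,0,0],0],[[0.223,0.022,0.396],[0,0,0],0]]'
python3 -m handwheel '[[[0,-0.03,0],[0,0,0],0],[[0,-0.06,0],[0,0,0],0],[[0,-0.09,0],[0,0,0],0],[[0,-0.12,0],[0,0,0],0],[[0,-0.12,0],[0,0,0],0]]'
python3 -m handwheel '[[[0,-0.03,0],[0,0,0],0],[[0,-0.06,0],[0,0,0],0],[[0,-0.09,0],[0,0,0],0],[[0,-0.09,0],[0,0,0],0]]'
python3 -m handwheel '[[[0,-0.03,0],[0,0,0],0],[[0,-0.06,0],[0,0,0],0],[[0,-0.09,0],[0,0,0],0],[[0,-0.09,0],[0,0,0],0]]'
```

```text
clock: 8.6
position: [0.6817, 0.2561, 0.3138]
orientation: [0.173, 0.719, 0.645, -0.192]
force: [-0.5, 0.5, 1.8]
opening: -0.001
finger_force: 0.0
clock: 9.1
position: [0.6635, 0.2582, 0.3128]
orientation: [0.173, 0.719, 0.645, -0.192]
force: [-0.3, 0.7, 0.4]
opening: -0.002
finger_force: 0.0
clock: 9.5
position: [0.6504, 0.2593, 0.3126]
orientation: [0.173, 0.719, 0.645, -0.192]
force: [1.2, -0.3, 1.0]
opening: 0.005
finger_force: 0.9
clock: 9.9
position: [0.6367, 0.2608, 0.3121]
orientation: [0.173, 0.719, 0.645, -0.193]
force: [3.0, -1.0, -1.1]
opening: -0.003
finger_force: 1.5
```

```bash
python3 - <<'E'
from h import *
np.set_printoptions(precision=3,suppress=True)
p,R=tool(); 
def rel(p): 
    d=p+.019*R.apply([0,0,1])-PIV; return np.array([-d@ex,d@ez,d@ey])
print(rel(p),"contact~",rel(p+ex*.012))
c=rel(p+ex*.012)
n=np.array([-np.cos(np.pi/6),.5]); u=np.array([.5,np.cos(np.pi/6)])
d=c[:2]@u; h=c[:2]@n; print("d,h",d,h)
ht=max(h,0)/np.cos(np.pi/6)
# bin angle now
for th in np.arange(0.1,2.01,.1):
    a=th+np.pi/6; hh=ht*abs(np.cos(a))
    q=np.array([np.sin(a),np.cos(a)])*d+np.array([-np.cos(a),np.sin(a)])*hh
    T=tip(q[0],q[1],c[2],R); print(round(th,1),q,delta(T,R)[0])
E
```

```text
[0.07  0.106 0.079] contact~ [0.058 0.106 0.079]
d,h 0.12036778434644531 0.002858058681760138
0.1 [0.068 0.099] [0.021, 0.011, 0.037]
0.2 [0.078 0.092] [0.046, -0.054, 0.08]
0.3 [0.087 0.083] [0.073, -0.114, 0.129]
0.4 [0.095 0.074] [0.104, -0.167, 0.183]
0.5 [0.102 0.064] [0.137, -0.214, 0.241]
0.6 [0.108 0.053] [0.173, -0.255, 0.303]
0.7 [0.113 0.042] [0.21, -0.287, 0.369]
0.8 [0.117 0.03 ] [0.249, -0.312, 0.437]
0.9 [0.119 0.018] [0.289, -0.328, 0.507]
1.0 [0.12  0.006] [0.33, -0.337, 0.578]
1.1 [ 0.12  -0.006] [0.37, -0.336, 0.647]
1.2 [ 0.119 -0.018] [0.409, -0.329, 0.715]
1.3 [ 0.117 -0.029] [0.448, -0.313, 0.781]
1.4 [ 0.113 -0.041] [0.485, -0.291, 0.845]
1.5 [ 0.109 -0.051] [0.521, -0.261, 0.908]
1.6 [ 0.103 -0.062] [0.556, -0.224, 0.968]
1.7 [ 0.097 -0.072] [0.589, -0.18, 1.024]
1.8 [ 0.089 -0.081] [0.62, -0.131, 1.076]
1.9 [ 0.081 -0.089] [0.648, -0.075, 1.125]
2.0 [ 0.072 -0.097] [0.674, -0.014, 1.168]
```

```bash

python3 -m handwheel '[[[0.02,-0.01,0.04],[0,0,0],0],[[0.046,-0.054,0.08],[0,0,0],0],[[0.073,-0.114,0.129],[0,0,0],0],[[0.104,-0.167,0.183],[0,0,0],0],[[0.137,-0.214,0.241],[0,0,0],0],[[0.173,-0.255,0.303],[0,0,0],0],[[0.21,-0.287,0.369],[0,0,0],0],[[0.249,-0.312,0.437],[0,0,0],0]]'
python3 - <<'E'
from h import *
s=arm.get_state();print(s["force"],s["joint_pos"].round(2) if hasattr(s["joint_pos"],"round") else s["joint_pos"])
f=snap("scene"); im=f["frame"][100:350,240:540,::-1]
cv2.imwrite("pics/s4.png",cv2.resize(im,None,fx=2.4,fy=2.4,interpolation=cv2.INTER_CUBIC))
E
```

```text
clock: 10.7
position: [0.5904, 0.2655, 0.2361]
orientation: [0.173, 0.719, 0.645, -0.192]
force: [3.6, -0.2, 3.0]
opening: 0.001
finger_force: 1.7
[ 3.60069676 -0.18243124  3.00787155] [ 0.44  0.57  1.2  -0.44  1.65  0.57]
```

View pics/s4.png

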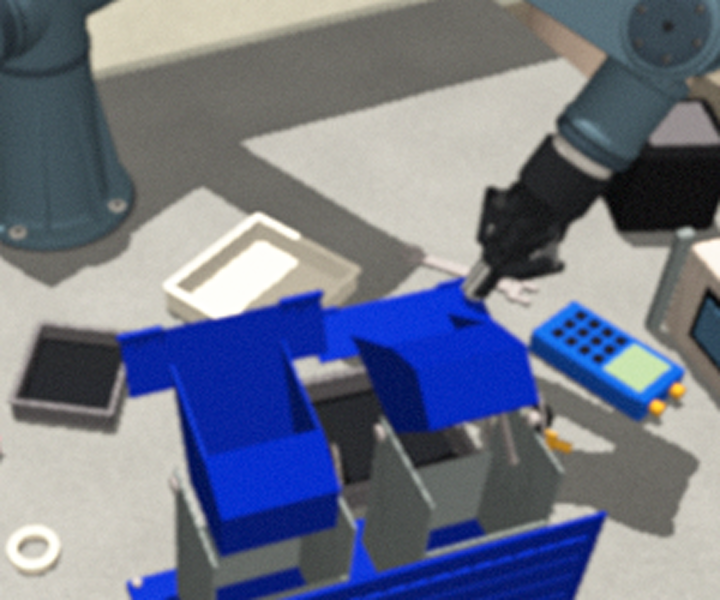

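```bash

python3 -m handwheel '[[[0.04,-0.016,0.07],[0,0,0],0],[[0.081,-0.025,0.141],[0,0,0],0],[[0.121,-0.024,0.21],[0,0,0],0],[[0.16,-0.017,0.278],[0,0,0],0],[[0.199,-0.001,0.344],[0,0,0],0],[[0.236,0.021,0.408],[0,0,0],0],[[0.272,0.051,0.471],[0,0,0],0],[[0.307,0.088,0.531],[0,0,0],0]]'
python3 - <<'E'
from h import *
np.set_printoptions(precision=3,suppress=True)
s=arm.get_state();print(s["joint_pos"]);p,R=tool()
d=p+.019*R.apply([0,0,1])-PIV;print(-d@ex,d@ez,d@ey)
E
```

```text
clock: 11.55
position: [0.6039, 0.2643, 0.144]
orientation: [0.172, 0.719, 0.645, -0.193]
force: [0.7, 0.1, 7.0]
opening: -0.003
finger_force: 2.6
[ 0.429  0.686  1.217 -0.444  1.53   0.622]
0.1027194145838389 -0.06245473819920466 0.07863352888452038
```

```bash

python3 -m handwheel '[[[0.016,0.022,0.028],[0,0,0],0],[[0.033,0.044,0.056],[0,0,0],0],[[0.033,0.044,0.056],[0,0,0],0]]'
python3 -m handwheel '[[[0.015,0.024,0.026],[0,0,0],0],[[0.015,0.024,0.026],[0,0,0],0]]'

```

```text
clock: 11.85
position: [0.6101, 0.2634, 0.1338]
orientation: [0.172, 0.719, 0.645, -0.193]
force: [-1.3, 0.0, 5.5]
opening: -0.003
finger_force: 2.5
clock: 12.05
position: [0.6135, 0.2631, 0.1295]
orientation: [0.172, 0.719, 0.645, -0.193]
force: [-2.1, 0.2, 4.8]
opening: 0.001
finger_force: 2.8
```

Roughly 1.75 rad now. Small steps, feeling for the stop.

```bash

python3 -m handwheel '[[[0.01,0.014,0.016],[0,0,0],0],[[0.015,0.026,0.026],[0,0,0],0],[[0.015,0.026,0.026],[0,0,0],0]]'
python3 -m handwheel '[[[0.007,0.014,0.013],[0,0,0],0],[[0.007,0.014,0.013],[0,0,0],0]]'

```

```text
clock: 12.35
position: [0.6172, 0.2627, 0.1255]
orientation: [0.172, 0.719, 0.645, -0.193]
force: [-3.2, 0.0, 6.1]
opening: 0.003
finger_force: 2.9
clock: 12.55
position: [0.6194, 0.2625, 0.1234]
orientation: [0.172, 0.719, 0.645, -0.193]
force: [-2.5, 0.2, 6.2]
opening: 0.002
finger_force: 2.9
```

```bash

python3 -m handwheel '[[[0.007,0.014,0.013],[0,0,0],0],[[0.007,0.014,0.013],[0,0,0],0]]'
python3 - <<'E'
from h import *
f=snap("top"); im=f["frame"][140:290,160:365,::-1]
cv2.imwrite("pics/t5.png",cv2.resize(im,None,fx=3.9,fy=3.9,interpolation=cv2.INTER_CUBIC))
f=snap("scene"); cv2.imwrite("pics/s5.png",cv2.resize(f["frame"][100:350,240:540,::-1],None,fx=2.4,fy=2.4,interpolation=cv2.INTER_CUBIC))
E
```

```text
clock: 12.75
position: [0.6215, 0.2623, 0.1213]
orientation: [0.172, 0.719, 0.645, -0.193]
force: [-3.2, 0.5, 6.7]
opening: 0.002
finger_force: 3.0
```

View pics/s5.png

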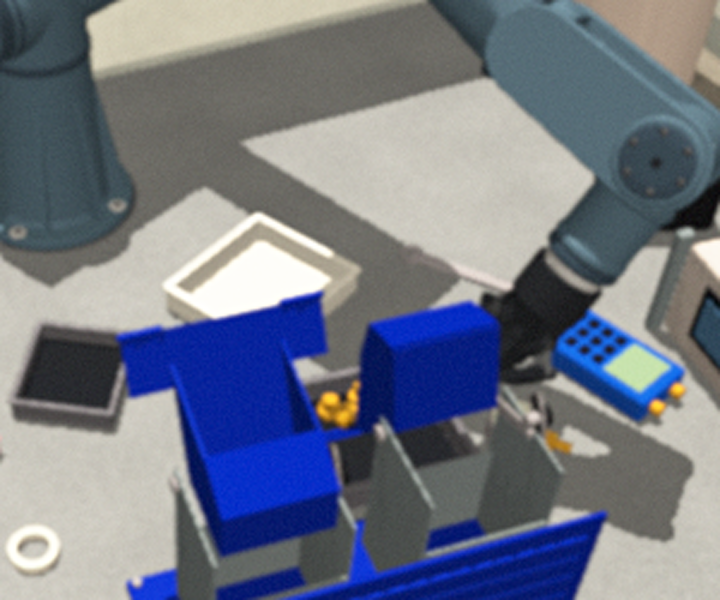

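The bin is tipped well over and brass plugs show in the tray around (340,405). The stop hasn't been reached yet, so I'm going on gently.

```bash

python3 -m handwheel '[[[0.007,0.014,0.012],[0,0,0],0],[[0.007,0.014,0.012],[0,0,0],0]]'
python3 -m handwheel '[[[0.007,0.015,0.012],[0,0,0],0],[[0.007,0.015,0.012],[0,0,0],0]]'
python3 -c "
from h import *
p,R=tool();s=arm.get_state()
d=p+.019*R.apply([0,0,1])-PIV;a=np.arctan2(-d@ex,d@ez);print(-d@ex,d@ez,a-np.pi/6,s['force'])"
```

```text
clock: 13.05
position: [0.6236, 0.2621, 0.1194]
orientation: [0.172, 0.719, 0.645, -0.193]
force: [-2.7, 0.9, 7.0]
opening: -0.003
finger_force: 3.1
clock: 13.25
position: [0.6253, 0.2619, 0.118]
orientation: [0.172, 0.719, 0.645, -0.194]
force: [-6.6, 1.2, 11.3]
opening: -0.003
finger_force: 5.9
0.081295506326211 -0.08841992051565126 1.8745496716126162 [-6.58854362  1.20932894 11.33140218]
```

Force has jumped from 7.5 to 13 N, so this is the stop. One more small step, then hold.

```bash

python3 -m handwheel '[[[0.003,0.007,0.006],[0,0,0],0],[[0.003,0.007,0.006],[0,0,0],0],[[0.003,0.007,0.006],[0,0,0],0]]'
python3 -m handwheel '[[[0,0,0],[0,0,0],0],[[0,0,0],[0,0,0],0],[[0,0,0],[0,0,0],0],[[0,0,0],[0,0,0],0],[[0,0,0],[0,0,0],0],[[0,0,0],[0,0,0],0],[[0,0,0],[0,0,0],0],[[0,0,0],[0,0,0],0]]'
python3 - <<'E'
from h import *
f=snap("top"); im=f["frame"][140:290,160:365,::-1]
cv2.imwrite("pics/t6.png",cv2.resize(im,None,fx=3.9,fy=3.9,interpolation=cv2.INTER_CUBIC))
for d in arm.find_in("plug0","top"): print(round(d["conf"],2),world(f,d["location"]).round(3))
print("sc");f=snap("scene")
for d in arm.find_in("plug0","scene"): print(round(d["conf"],2),world(f,d["location"]).round(3))
E
```

```text
clock: 13.55
position: [0.6258, 0.2619, 0.1175]
orientation: [0.172, 0.719, 0.645, -0.194]
force: [-8.2, 0.3, 12.8]
opening: 0.003
finger_force: 7.3
clock: 14.35
position: [0.6258, 0.2619, 0.1175]
orientation: [0.172, 0.719, 0.645, -0.194]
force: [-7.0, 0.8, 13.2]
opening: -0.003
finger_force: 7.2
0.62 [0.503 0.204 0.029]
0.56 [0.509 0.232 0.02 ]
0.55 [0.529 0.174 0.022]
0.5 [0.511 0.165 0.029]
0.43 [0.533 0.225 0.025]
sc
0.56 [0.514 0.156 0.019]
0.52 [0.532 0.167 0.022]
```

View pics/t6.png

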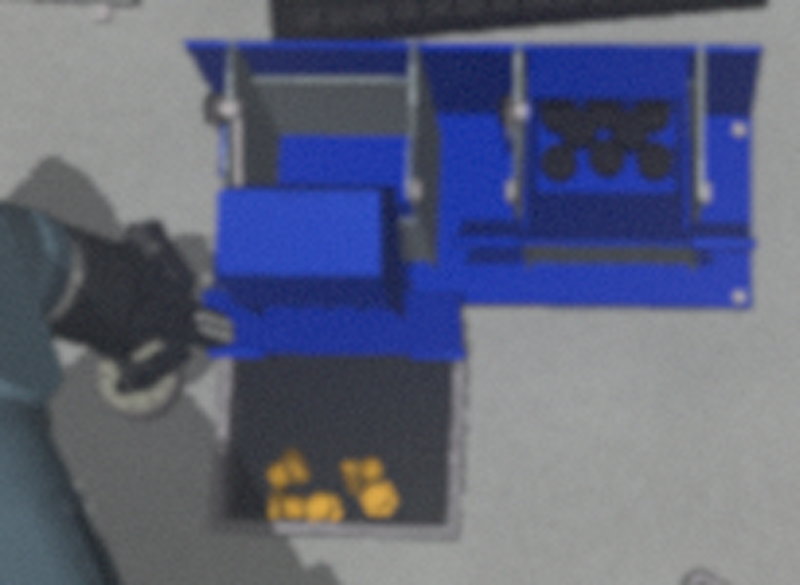

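All five plugs lie in the tray (crop 270–395, 470–505). One slightly firmer push will confirm the stop, still far below the limit.

```bash

python3 -m handwheel '[[[0.003,0.007,0.006],[0,0,0],0],[[0.003,0.007,0.006],[0,0,0],0],[[0.003,0.007,0.006],[0,0,0],0]]'
python3 -m handwheel '[[[0.003,0.007,0.006],[0,0,0],0],[[0.003,0.007,0.006],[0,0,0],0],[[0.003,0.007,0.006],[0,0,0],0],[[0.003,0.007,0.006],[0,0,0],0],[[0.003,0.007,0.006],[0,0,0],0]]'
python3 - <<'E'
from h import *
p,R=tool()
c=p+.019*R.apply([0,0,1])-PIV
d0=.1204;ht=.0033
print(c@-ex,c@ez)
for th in list(np.arange(1.8,-.11,-.1)):
    a=th+np.pi/6; hh=ht*abs(np.cos(a))
    q=np.array([np.sin(a),np.cos(a)])*d0+np.array([-np.cos(a),np.sin(a)])*hh
    print(round(th,1),delta(tip(q[0],q[1],c@ey,R),R)[0])
E
```

```text
clock: 14.85
position: [0.6265, 0.2618, 0.1169]
orientation: [0.172, 0.719, 0.645, -0.194]
force: [-9.2, 1.1, 15.6]
opening: 0.002
finger_force: 8.9
clock: 15.35
position: [0.6272, 0.2617, 0.1164]
orientation: [0.172, 0.719, 0.645, -0.195]
force: [-12.3, 1.3, 18.2]
opening: -0.0
finger_force: 10.6
0.07939582106269996 -0.09003767808046254
1.8 [-0.032, -0.067, -0.053]
1.7 [-0.063, -0.117, -0.106]
1.6 [-0.096, -0.161, -0.162]
1.5 [-0.131, -0.198, -0.221]
1.4 [-0.167, -0.228, -0.284]
1.3 [-0.205, -0.251, -0.348]
1.2 [-0.243, -0.266, -0.414]
1.1 [-0.282, -0.274, -0.481]
1.0 [-0.322, -0.275, -0.551]
0.9 [-0.363, -0.267, -0.622]
0.8 [-0.404, -0.251, -0.692]
0.7 [-0.443, -0.226, -0.76]
0.6 [-0.481, -0.194, -0.825]
0.5 [-0.516, -0.154, -0.888]
0.4 [-0.55, -0.107, -0.946]
0.3 [-0.58, -0.054, -1.0]
0.2 [-0.608, 0.005, -1.049]
0.1 [-0.632, 0.07, -1.093]
-0.0 [-0.653, 0.139, -1.13]
-0.1 [-0.671, 0.212, -1.161]
```

```bash

python3 -m handwheel '[[[-0.015,-0.033,-0.026],[0,0,0],0],[[-0.032,-0.067,-0.053],[0,0,0],0],[[-0.047,-0.092,-0.08],[0,0,0],0],[[-0.063,-0.117,-0.106],[0,0,0],0],[[-0.08,-0.139,-0.134],[0,0,0],0],[[-0.096,-0.161,-0.162],[0,0,0],0],[[-0.131,-0.198,-0.221],[0,0,0],0],[[-0.167,-0.228,-0.284],[0,0,0],0]]'
python3 -m handwheel '[[[-0.038,-0.023,-0.064],[0,0,0],0],[[-0.076,-0.038,-0.13],[0,0,0],0],[[-0.115,-0.046,-0.197],[0,0,0],0],[[-0.155,-0.047,-0.267],[0,0,0],0],[[-0.196,-0.039,-0.338],[0,0,0],0],[[-0.237,-0.023,-0.408],[0,0,0],0],[[-0.276,0.002,-0.476],[0,0,0],0],[[-0.314,0.034,-0.541],[0,0,0],0]]'
python3 - <<'E'
from h import *
p,R=tool()
c=p+.019*R.apply([0,0,1])-PIV
d0=.1204;ht=.0033
print(c@-ex,c@ez)
for th in np.arange(.5,-.31,-.1):
    a=th+np.pi/6; hh=ht*abs(np.cos(a))
    q=np.array([np.sin(a),np.cos(a)])*d0+np.array([-np.cos(a),np.sin(a)])*hh
    print(round(th,1),delta(tip(q[0],q[1],c@ey,R),R)[0])
E
```

```text
clock: 16.15
position: [0.594, 0.2644, 0.1637]
orientation: [0.172, 0.719, 0.645, -0.194]
force: [-4.9, 1.6, 2.1]
opening: -0.003
finger_force: 2.2
clock: 16.95
position: [0.6012, 0.2636, 0.259]
orientation: [0.173, 0.719, 0.645, -0.192]
force: [-0.5, 0.5, 2.8]
opening: -0.003
finger_force: 1.2
0.10527771039345246 0.05252771350492741
0.5 [-0.038, 0.022, -0.067]
0.4 [-0.072, 0.07, -0.125]
0.3 [-0.102, 0.123, -0.179]
0.2 [-0.13, 0.183, -0.228]
0.1 [-0.154, 0.248, -0.271]
0.0 [-0.174, 0.317, -0.308]
-0.1 [-0.192, 0.391, -0.339]
-0.2 [-0.205, 0.467, -0.363]
-0.3 [-0.214, 0.545, -0.381]
```

```bash

python3 -m handwheel '[[[-0.038,0.022,-0.067],[0,0,0],0],[[-0.055,0.045,-0.096],[0,0,0],0],[[-0.072,0.07,-0.125],[0,0,0],0],[[-0.087,0.096,-0.152],[0,0,0],0],[[-0.102,0.123,-0.179],[0,0,0],0],[[-0.116,0.153,-0.203],[0,0,0],0],[[-0.13,0.183,-0.228],[0,0,0],0],[[-0.142,0.215,-0.25],[0,0,0],0]]'
python3 -m handwheel '[[[-0.01,0.025,-0.02],[0,0,0],0],[[-0.02,0.05,-0.035],[0,0,0],0],[[-0.03,0.075,-0.05],[0,0,0],0],[[-0.03,0.1,-0.05],[0,0,0],0],[[-0.03,0.1,-0.05],[0,0,0],0]]'
python3 -m handwheel '[[[0,0.025,0],[0,0,0],0],[[0,0.05,0],[0,0,0],0],[[0,0.075,0],[0,0,0],0],[[0,0.1,0],[0,0,0],0],[[0,0.1,0],[0,0,0],0]]'
python3 - <<'E'
from h import *
p,R=tool();c=p+.019*R.apply([0,0,1])-PIV;print(c@-ex,c@ez)
f=snap("top"); im=f["frame"][140:290,160:365,::-1]
cv2.imwrite("pics/t7.png",cv2.resize(im,None,fx=3.9,fy=3.9,interpolation=cv2.INTER_CUBIC))
E
```

```text
clock: 17.75
position: [0.6329, 0.2604, 0.3011]
orientation: [0.173, 0.719, 0.645, -0.193]
force: [0.5, -0.1, 2.8]
opening: 0.003
finger_force: 0.8
clock: 18.25
position: [0.6479, 0.2585, 0.3094]
orientation: [0.173, 0.719, 0.645, -0.192]
force: [0.9, 0.3, 1.7]
opening: 0.002
finger_force: 0.8
clock: 18.75
position: [0.6626, 0.2568, 0.3089]
orientation: [0.172, 0.719, 0.645, -0.193]
force: [-0.8, 0.2, -1.2]
opening: 0.003
finger_force: 0.0
0.04358140430451272 0.1024535114393339
```

View pics/t7.png

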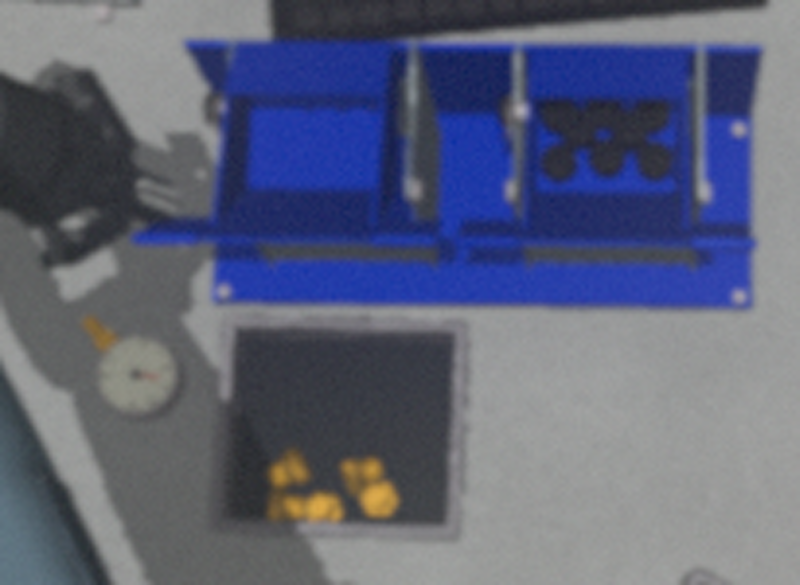

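The bin is shut and empty, the same as before the pull (ear line at crop row 240). The five plugs are in the tray and the gauge hasn't moved. Withdrawing along the fingers and handing in.

```bash

python3 -m handwheel '[[[0,0.05,-0.1],[0,0,0],0],[[0,0.05,-0.3],[0,0,0],0],[[0,0.05,-0.5],[0,0,0],0],[[0,0.05,-0.6],[0,0,0],0],[[0,0.05,-0.6],[0,0,0],0],[[0,0.05,-0.6],[0,0,0],0],[[0,0.05,-0.6],[0,0,0],0]]'
python3 -c "
from h import *
print(arm.finish_job())"
```

```text
clock: 19.5
position: [0.6744, 0.3003, 0.3856]
orientation: [0.172, 0.719, 0.645, -0.194]
force: [-0.0, -0.4, 0.3]
opening: 0.002
finger_force: 0.0
the job is handed in; nothing more can be done
None
```

The job is handed in: the brass-plug bin was pulled to its stop (about 22 N at the ear) and held there over 0.3 s, all five plugs ended up in the tray, and the bin was eased shut at about 1 rad/s or slower, with the other bin and the gauge unmoved in the last picture; the hand-in gave no verdict.

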